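Lock the griddle plate and press its retaining cap home

TASK

Secure the griddle's plate so that it can be put away: first slide the red plate lock all the way to its end stop on the stud side, then press the orange cap onto the steel stud until it clicks past, and keep pressing it firmly down on its rubber seat. Finish while still holding the cap pressed down: do not let go. Leave the griddle's switch off and everything else where it stands.

Things in the scene. Friction and masses are not known exactly. Their poses are not given: they have to be found in the camera images.
- griddle: Black electric griddle, fixed, 280 (x) x 340 (y) x 78 mm high, origin at the centre of its underside. x points from the low control strip in front (top 55 mm over the table) to the back, y left along the strip. The plate's 78 mm high rim begins 39 mm behind the controls. On the strip, all at x = -104 mm: red lock (right), steel stud in black rubber seat (y +60 mm), white switch (y +135 mm).
- lock_grip (a point): Centre of the red upright tab of the plate lock, 26 mm (griddle x) x 14 mm (griddle y, the slide direction) x 24 mm high; its top is 12 mm above this point, a wider foot (30 x 26 mm) begins 11 mm below it. Axes parallel to the griddle's.
- lock (a joint): Travel of the plate lock in m along the griddle's +y, towards the stud: 0 = open, 0.070 = end stop (locked). It starts between 0 and 0.03, slides with about 2 N and stays where it is left.
- seat: Black rubber seat, a disc 46 mm across, around the steel stud; origin at the centre of its top face, on the stud's axis; z up, axes parallel to the griddle's. Gives about 1 mm for each 4 N pressed on it, at most 5 mm.
- stud_tip (a point): Top of the steel stud (16 mm thick, tapered nose), 16 mm over the seat's face. Four sprung balls bulge to 27 mm across, centres 8 mm over the seat. The cap's lip meets them with the cap's bottom about 11 mm over the seat; the push rises to 10 to 16 N, then drops (the click, at about 6 mm: the balls now pull the cap down) and rises again when the cap bears on the seat.
- cap_center (a point): Centre (half-way up) of the loose orange snap cap, standing open end down on the table; z up. Height 45 mm: round skirt 40 mm across, 25 mm high (bottom 22.5 mm below this point), then a round knob 22 mm across, 20 mm high (top 22.5 mm above this point). Inside the mouth a rounded lip leaves a 22 mm opening. 35 to 70 g.
- switch (a joint): White rocker switch of the griddle in rad: 0 = off (as it starts), 0.4 = on.
- cup: Steel cup, 72 mm across, 85 mm high, origin under its centre.
- dish: White ceramic dish, 130 mm across, 22 mm high, origin under its centre.
- jar: Glass jar with closed hinged lid, 84 mm across, 115 mm high, origin under its centre.
- turner_grip (a point): Point on the blue silicone handle of the turner (280 mm long, lying on the table), 84 mm from the handle's end, 10 mm above the table; x points to the blade.
- oil: Amber oil bottle, 60 mm across, 210 mm high, origin under its centre.
- tin: Green tin, 76 mm across, 100 mm high, origin under its centre.
- bowl: Blue bowl, 110 mm across, 45 mm high, origin under its centre.
Not all that is in view belongs to the job. Of the things that look like the part that bears cap_center, the middle-sized one is meant.

How it is judged:
On the way, in this order (a step that is already met when the one before it is completed fails the run):
1. the plate lock is slid to its end stop (value of joint lock above 0.066 m), for 0.2 s.
2. the cap has clicked over the stud and sits on the rubber seat (value of joint lock above 0.066 m and z of cap_center in the frame of seat between 0.019 and 0.0255 m and horizontal distance between cap_center and seat below 0.003 m and angle between cap_center's own z axis and vertical below 0.12 rad), for 0.2 s.
At the end, for the whole second after the job is handed in: Lock within 4 mm of its end stop; cap clicked on: bottom within 3 mm of the seat, within 3 mm of the axis, tilt under 0.12 rad; fingers still pressing it on the seat with over 4 N through the last second; switch off, bystanders within 30 mm of their places (all of step 2 and contact force between cap and seat above 4 N and contact force between the fingers and cap above 3 N and value of joint switch below 0.2 rad and distance of each of cup, dish, jar, turner_grip, oil, tin, bowl from where it was at the start of the episode below 0.03 m); the arm keeps its last pose, push and grip.
It fails at once if the griddle is switched on (value of joint switch above 0.2 rad).
It fails at once if another thing is shifted or knocked over (distance of any of cup, dish, jar, turner_grip, oil, tin, bowl from where it was at the start of the episode above 0.03 m or angle between any of cup, dish, jar, oil, tin, bowl's own z axis and vertical above 0.5 rad).
It also fails if it takes over 61 s, if anything falls off the work surface, if the arm or the gripper's body presses on something with over 40 N, if the wrist force passes 120 N, or if a joint passes its speed limit or range.

ROBOT

A 6-joint arm with a two-finger parallel gripper is mounted at the origin on the work surface. World frame = base frame: x ahead of the robot, y to its left, z up, the work surface at z = 0. Lengths are in m, angles in rad, forces in N, time in s.
With the tool pointing down it reaches from about 0.25 to 0.725 m from the base axis. Payload 4 kg.
Tool frame: the origin (TCP) lies where the fingers leave the gripper's body, on its centre line; the fingertips stand 73 mm ahead of it and the grasp point (between the pads) lies 54 mm ahead of it (bot.tip_reach is the z of the fingertips in the tool frame, in m); z points along the fingers, x is the direction in which the jaws open and shut, and the axes are right-handed (so a half turn about z gives the same grasp; the last joint's range is limited). The gripper opens to 85 mm and grips with 20 to 120 N. Pads are 22 mm wide; open, the fingers measure 114 mm over their backs; the gripper's body (76 mm by 85 mm) begins 54 mm behind the grasp point. The pads swing forward as they close: fully open they stand 13 mm farther back than shut.
Start: joints at [-1.345, 0.241, 0.005, 1.335, 0, 1.571], TCP at [0.112, -0.487, 0.304] pointing down, gripper open.
Joint ranges: [-2.72, 2.72], [-1.05, 1.87], [-1.09, 1.28], [-1.99, 2.15], [-1.42, 1.44], [-3.14, 3.14]. Speed limits (rad/s): [2.79, 2.79, 3.14, 3.14, 3.14, 3.14].

INTERFACE

Orientations are given as a unit quaternion [x, y, z, w].
In Python, from workcell import bot, vision, job_done gives the robot as it stands.
- The arm moves only by the tool drive_tool, never from a script. Its argument "steps" is one flat list of numbers, 7 for each row, row after row: the shift along the tool's x, y, z in m, then the turn, a rotation vector about the tool's x, y, z in degrees, then the closure, from -1 (fully open) to 1 (shut). A call has 1 to 8 rows; each row shifts and turns the commanded pose from where the row before left it, along the tool's axes as they then stand; what a row does not reach is not made up. A row lasts 1/12 s, in which the tool goes at most 41.7 mm and 7.16 degrees, less where a joint would pass 70% of its speed; a pose out of reach is approached as far as the arm can. A call is refused whole if a number of a shift passes 0.0417 or a number of a turn 7.16, either way. A call with a gripper value outside its range is refused whole. The fingers move at their own pace and stop on an object; the grip force is fixed at half the most. Time passes only in rows, so rows that do not move let the fingers close. It gives the time, the measured TCP pose, the force and the opening at its end, in the units of the state.
- bot.get_obs(): the state, without advancing time (a new reading comes with each control period).
- vision.camera(name): name is "scene" or "side" or "wrist"; returns (picture, depth): 420x560x3 uint8, red, green, blue; 420x560 float32, m along the optical axis (not along the pixel's ray), 0 where there is no reading.
- vision.camera_model(name): a dict with "mtx" (3x3 intrinsics, pixels), "rvec" (rotation vector, rad) and "tvec" (3), from world to camera coordinates, as OpenCV has them. Camera axes: x right, y down, z forward; pixel columns grow to the right and rows downward; lengths in m; the calibration is good to about 2 mm. A picture is of the moment at which its call begins: read the wrist's pose just before it. camera_model takes no time and is no camera call; for the wrist camera it gives the pose at the moment of the call.
- job_done(): hands the job in, once; it reports no verdict.
The state is a dict: "clock": time; "joint_pos": joint angles; "joint_vel": joint speeds; "tau": joint torques, N m; "eef_pos": TCP position; "tool_rot": TCP orientation; "ft_force": force on the tool from outside, world axes, zero at the start; "ft_torque": the same for the moment, N m; "grip_width": finger opening in m.
Only numpy, scipy, OpenCV 4.12 (cv2) and the standard library are available. Lean on these libraries where they do the work, as an engineer would, in place of code of your own. Each camera call takes 0.05 s, during which the arm holds its last target.

## Working session

There is one attempt and no reset: what is moved stays moved. The work goes in short steps, Python scripts to look and compute and a tool call to move; the robot and the scene stay as the last step left them, time stands still between calls to the robot, and variables do not carry over. Pictures are saved under pics/ and viewed, and the job is handed in when it is done.

Besides the shell and the picture viewer there is one more tool, called in YAML: its name, and indented under it one key for each argument. drive_tool: Moves the arm, as the interface text tells. Its arguments: {"type":"object","properties":{"steps":{"type":"array"}},"required":["steps"]}

```bash
mkdir -p pics; ls
cat > h.py <<'E'
import numpy as np, cv2
from workcell import bot, vision, job_done
def cam(n):
    m=vision.camera_model(n); p,d=vision.camera(n); return p,d,m
def pts(d,m):
    K=np.array(m['mtx']);R=cv2.Rodrigues(np.array(m['rvec'],float))[0];t=np.array(m['tvec'],float).ravel()
    v,u=np.indices(d.shape)
    c=np.stack([(u-K[0,2])/K[0,0]*d,(v-K[1,2])/K[1,1]*d,d],-1)
    return (c-t)@R
def ray(m,u,v,z):
    K=np.array(m['mtx']);R=cv2.Rodrigues(np.array(m['rvec'],float))[0];t=np.array(m['tvec'],float).ravel()
    o=-R.T@t; r=R.T@np.array([(u-K[0,2])/K[0,0],(v-K[1,2])/K[1,1],1.])
    return o+r*(z-o[2])/r[2]
E
python3 - <<'E'
from h import *
o=bot.get_obs(); print(o, bot.tip_reach)
for n in ['scene','side']:
    p,d,m=cam(n); cv2.imwrite(f'pics/{n}0.png',p[:,:,::-1]); np.savez(f'{n}0.npz',p=p,d=d,**{k:np.array(m[k]) for k in('mtx','rvec','tvec')})
E
```

```text
pics
{'clock': 0.0, 'joint_pos': array([-1.34500979e+00,  2.41393245e-01,  3.73331073e-03,  1.33517651e+00,
        1.77080887e-05,  1.57081116e+00]), 'joint_vel': array([-0.00156324,  0.00101787,  0.00108215,  0.00106655, -0.00115314,
       -0.00107295]), 'tau': array([ 5.63033718e-04, -3.72319543e+01,  2.52408367e+01,  1.69806270e-02,
        1.01362039e-04,  3.87803070e-06]), 'eef_pos': array([ 0.11183523, -0.48685001,  0.30302611]), 'tool_rot': array([ 7.82258671e-01, -6.22952912e-01, -7.92443379e-04, -6.42362716e-04]), 'ft_force': array([ 0.04126383, -0.04056329, -0.89797335]), 'ft_torque': array([ 0.01219898, -0.00411604,  0.02746566]), 'grip_width': 0.08508186223947145} 0.0726
```

View pics/scene0.png

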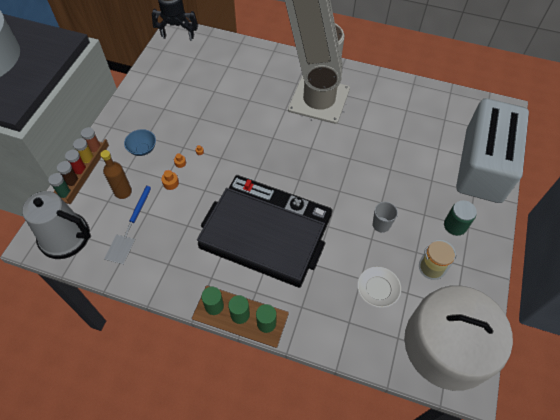

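View pics/side0.png

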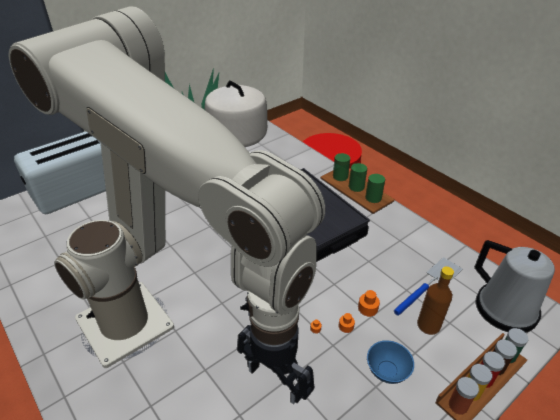

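The scene view shows three orange caps at about (200,150), (180,160) and (170,180), with the middle-sized one at (180,160). The red lock is at (248,185), the stud at (297,203) and the switch at (320,211).

Run:
```python
from h import *
for n in ['scene','side']:
    z=np.load(n+'0.npz'); p,d=z['p'],z['d']; m=z
    P=pts(d,m); hsv=cv2.cvtColor(p,cv2.COLOR_RGB2HSV)
    H,S,V=[hsv[...,i].astype(int) for i in range(3)]
    for nm,mask in [('orange',(H>=6)&(H<18)&(S>200)&(V>140)),('red',((H<5)|(H>175))&(S>190)&(V>120))]:
        k,l,s,c=cv2.connectedComponentsWithStats(mask.astype(np.uint8))
        for i in range(1,k):
            if s[i,4]>15 and s[i,4]<2000:
                q=P[(l==i)&(d>0)]; 
                if len(q)==0: continue
                print(n,nm,s[i],c[i].round(1),'med',np.median(q,0).round(3),'min',q.min(0).round(3),'max',q.max(0).round(3))
                top=q[q[:,2]>q[:,2].max()-.006]; print('   top',top.mean(0).round(4),len(top))
z=np.load('scene0.npz');p,d=z['p'],z['d'];P=pts(d,z)
for u,v in [(297,203),(320,211),(248,185),(265,235),(385,215),(140,142),(115,180),(180,160)]: print(u,v,P[v,u].round(3))
c=p[160:290,190:340]; cv2.imwrite('pics/crop0.png',cv2.resize(c,None,fx=5,fy=4.6,interpolation=cv2.INTER_CUBIC)[:,:,::-1])
```

```text
scene red [245 180   6   6  23] [247.8 182.4] med [ 0.493 -0.101  0.087] min [ 0.48  -0.106  0.081] max [ 0.506 -0.096  0.094]
   top [ 0.496  -0.1028  0.0904] 7
side orange [360 291  19  18 204] [369.3 300.3] med [ 0.521 -0.372  0.034] min [ 0.502 -0.393  0.027] max [ 0.551 -0.344  0.064]
   top [ 0.525  -0.3686  0.0605] 51
side orange [340 314  14  14 120] [346.8 321. ] med [ 0.435 -0.377  0.026] min [ 0.421 -0.39   0.017] max [ 0.455 -0.357  0.048]
   top [ 0.4384 -0.3726  0.0443] 28
side orange [311 320  10  10  57] [315.7 325.2] med [ 0.37  -0.331  0.018] min [ 0.359 -0.341  0.011] max [ 0.384 -0.319  0.035]
   top [ 0.3717 -0.3281  0.0318] 14
side red [ 303  133   59   31 1057] [334.7 145. ] med [ 1.393  0.612 -0.302] min [ 0.867  0.121 -0.765] max [2.103 1.31  0.091]
   top [0.867  0.1214 0.0911] 1
297 203 [0.511 0.069 0.079]
320 211 [0.511 0.144 0.07 ]
248 185 [ 0.501 -0.097  0.085]
265 235 [0.644 0.01  0.069]
385 215 [0.432 0.34  0.026]
140 142 [ 0.405 -0.545  0.008]
115 180 [ 0.633 -0.489  0.113]
180 160 [ 0.448 -0.366  0.034]
```

View pics/crop0.png

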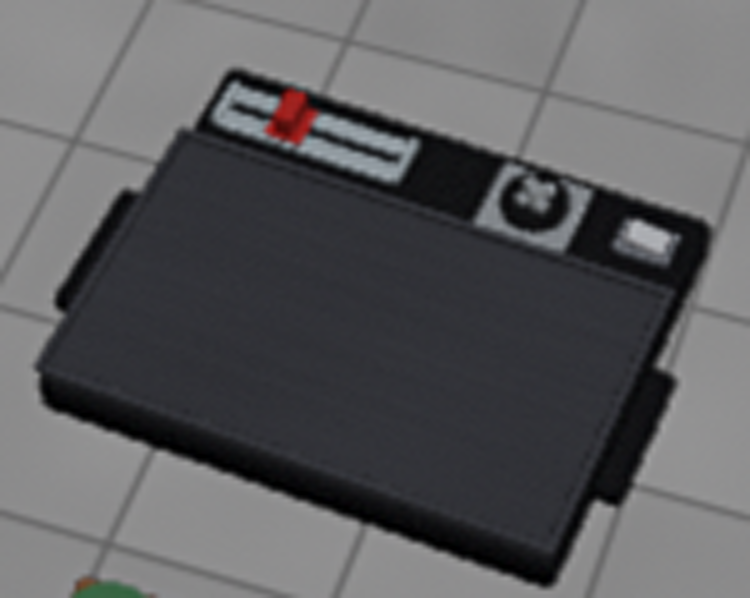

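```bash
cat >> h.py <<'E'
from scipy.spatial.transform import Rotation as Ro
def snap(n,f):
    o=bot.get_obs();m=vision.camera_model(n);p,d=vision.camera(n)
    cv2.imwrite(f'pics/{f}.png',p[:,:,::-1]); np.savez(f'{f}.npz',p=p,d=d,**{k:np.array(m[k]) for k in('mtx','rvec','tvec')},pos=o['eef_pos'],rot=o['tool_rot'])
    return np.load(f'{f}.npz')
def totool(target,o=None):
    o=o or bot.get_obs(); return Ro.from_quat(o['tool_rot']).inv().apply(np.array(target)-o['eef_pos'])
E
python3 - <<'E'
from h import *
z=np.load('scene0.npz')
def W(x,y): return ray(z,190+x/5,160+y/4.6,.078)
a,b,c,d=W(185,130),W(672,290),W(555,550),W(40,370)
print(a,b,c,d)
print([np.degrees(np.arctan2(*(q[:2]))).round(2) for q in (b-a,c-d)], np.degrees(np.arctan2(*(d-a)[1::-1])))
snap('wrist','w0')
m=vision.camera_model('wrist');R=cv2.Rodrigues(np.array(m['rvec'],float))[0];C=-R.T@np.array(m['tvec']);print(C,R[2],m['mtx'])
print('cam in tool',totool(C))
E
```

```text
[ 0.52943725 -0.1581013   0.078     ] [0.55211523 0.16911948 0.078     ] [0.75160624 0.15656164 0.078     ] [ 0.73038753 -0.17099856  0.078     ]
[np.float64(3.96), np.float64(3.71)] -3.6722847265361134
[ 0.18714493 -0.46988589  0.3724626 ] [-0.29031334 -0.06495603 -0.9547245 ] [[336.53799974   0.         277.43832516]
 [  0.         336.53799974 208.15562142]
 [  0.           0.           1.        ]]
cam in tool [ 0.00010889 -0.07719782 -0.06925937]
```

View pics/w0.png

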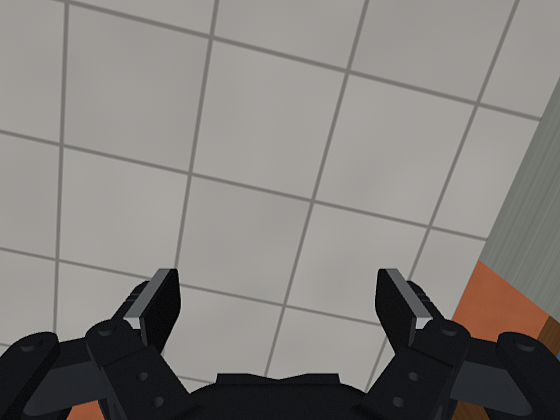

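drive_tool:
  steps: [0, 0, 0, 0, 0, 5.6, -1, 0, 0, 0, 0, 0, 5.6, -1, 0, 0, 0, 0, 0, 5.5, -1, -0.014, -0.031, 0, 0, 0, 0, -1, -0.014, -0.031, 0, 0, 0, 0, -1, -0.014, -0.031, 0, 0, 0, 0, -1, -0.014, -0.031, 0, 0, 0, 0, -1, -0.014, -0.031, 0, 0, 0, 0, -1]

```text
clock: 0.82
eef_pos: [0.2723, -0.4268, 0.3036]
tool_rot: [-0.683, 0.73, 0.0, 0.0]
ft_force: [-0.0, -0.4, -0.1]
grip_width: 0.0852
```

drive_tool:
  steps: [-0.014, -0.031, 0, 0, 0, 0, -1, -0.014, -0.031, 0, 0, 0, 0, -1, -0.014, -0.031, 0, 0, 0, 0, -1, -0.014, -0.031, 0, 0, 0, 0, -1, -0.014, -0.031, 0, 0, 0, 0, -1, 0, 0, 0, 0, 0, 0, -1, 0, 0, 0, 0, 0, 0, -1]

```text
clock: 1.4
eef_pos: [0.4318, -0.3668, 0.303]
tool_rot: [-0.685, 0.729, 0.001, -0.0]
ft_force: [0.4, -0.4, -0.1]
grip_width: 0.0853
```

Run:
```python
from h import *
z=snap('wrist','w1'); print(z['pos'],Ro.from_quat(z['rot']).as_matrix().round(3),bot.get_obs()['clock'],bot.get_obs()['ft_force'])
```

```text
[ 0.43183983 -0.36682649  0.3029598 ] [[-0.062 -0.998 -0.001]
 [-0.998  0.062  0.001]
 [-0.001  0.001 -1.   ]] 1.45 [-0.77104782  0.61204517  0.12102053]
```

View pics/w1.png

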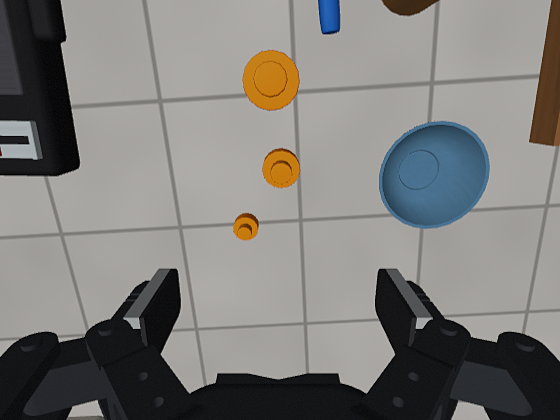

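The wrist view shows the caps from top to bottom: large (271,80), middle (281,168) and small (245,226). I'll measure the middle one.

```bash
cat >> h.py <<'E'
def capmeas(z):
    p,d=z['p'],z['d'];P=pts(d,z);hsv=cv2.cvtColor(p,cv2.COLOR_RGB2HSV);H,S,V=[hsv[...,i].astype(int) for i in range(3)]
    k,l,s,c=cv2.connectedComponentsWithStats(((H>=5)&(H<20)&(S>180)&(V>90)).astype(np.uint8))
    for i in range(1,k):
        if s[i,4]<200: continue
        q=P[(l==i)&(d>0)]; zt=np.percentile(q[:,2],98); t=q[abs(q[:,2]-zt)<.003]
        print(s[i],c[i].round(1),'ztop',zt.round(4),'knob top centre',((t.min(0)+t.max(0))/2).round(4),t.mean(0).round(4),'ext',np.ptp(t,axis=0).round(4))
        sh=q[abs(q[:,2]-zt*.56)<.003]
        if len(sh): print('   shoulder',((sh.min(0)+sh.max(0))/2).round(4),'ext',np.ptp(sh,axis=0).round(4))
E
python3 - <<'E'
from h import *
capmeas(np.load('w1.npz'))
E
```

```text
[ 243   50   56   60 2614] [270.5  79.7] ztop 0.0616 knob top centre [ 0.5292 -0.3663  0.0607] [ 0.5294 -0.366   0.0604] ext [0.0282 0.0289 0.0041]
   shoulder [ 0.5296 -0.3659  0.0337] ext [0.0521 0.0524 0.0043]
[ 262  148   38   40 1110] [280.5 167.9] ztop 0.0454 knob top centre [ 0.4424 -0.3705  0.0446] [ 0.4425 -0.3705  0.0443] ext [0.0201 0.0202 0.0042]
   shoulder [ 0.4425 -0.3703  0.0253] ext [0.038  0.0386 0.0058]
[233 213  25  27 477] [244.9 226.5] ztop 0.0321 knob top centre [ 0.3761 -0.3263  0.0309] [ 0.3765 -0.3265  0.0311] ext [0.0138 0.0137 0.0031]
   shoulder [ 0.3767 -0.3263  0.0178] ext [0.0262 0.027  0.0056]
```

drive_tool:
  steps: [-0.034, -0.003, 0, 0, 0, 0, -1, -0.034, -0.003, 0, 0, 0, 0, -1, -0.034, -0.003, 0, 0, 0, 0, -1, -0.034, -0.003, 0, 0, 0, 0, -1, -0.034, -0.003, 0, 0, 0, 0, -1, -0.034, -0.003, 0, 0, 0, 0, -1, -0.034, -0.003, 0, 0, 0, 0, -1, -0.034, -0.003, 0, 0, 0, 0, -1]

```text
clock: 2.12
eef_pos: [0.4711, -0.0978, 0.3041]
tool_rot: [-0.682, 0.731, -0.0, -0.0]
ft_force: [0.8, -0.4, -1.0]
grip_width: 0.0858
```

drive_tool:
  steps: [-0.034, -0.003, 0, 0, 0, 0, 0.5, -0.034, -0.003, 0, 0, 0, 0, 0.5, 0, 0, 0, 0, 0, 0, 0.5, 0, 0, 0, 0, 0, 0, 0.5]

```text
clock: 2.45
eef_pos: [0.482, -0.0312, 0.304]
tool_rot: [-0.684, 0.729, 0.0, -0.0]
ft_force: [-0.4, -0.8, -0.3]
grip_width: 0.0388
```

Run:
```python
from h import *
z=snap('wrist','w2'); print(z['pos'],Ro.from_quat(z['rot']).as_matrix().round(3),bot.get_obs()['clock'],bot.get_obs()['grip_width'])
```

```text
[ 0.48202386 -0.03121762  0.30398598] [[-0.063 -0.998 -0.   ]
 [-0.998  0.063  0.   ]
 [-0.     0.    -1.   ]] 2.5 0.031131662130967522
```

View pics/w2.png

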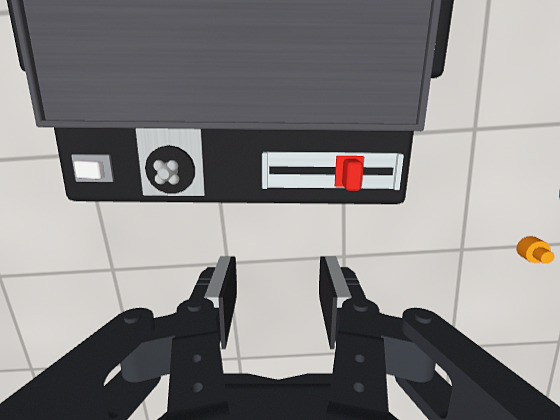

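The strip is square in the wrist view. The lock tab is at (350,175), the stud at (168,171) and the switch at (88,168).

```bash
cat >> h.py <<'E'
def gridmeas(z):
    p,d=z['p'],z['d'];P=pts(d,z);hsv=cv2.cvtColor(p,cv2.COLOR_RGB2HSV);H,S,V=[hsv[...,i].astype(int) for i in range(3)]
    r=((H<5)|(H>175))&(S>180)&(V>100)&(d>0); q=P[r]
    t=q[q[:,2]>q[:,2].max()-.004]; print('lock ztop',q[:,2].max().round(4),'top centre',((t.min(0)+t.max(0))/2).round(4),'ext',np.ptp(t,axis=0).round(4))
    return P
E
python3 - <<'E'
from h import *
z=np.load('w2.npz');P=gridmeas(z);g=cv2.cvtColor(z['p'],cv2.COLOR_RGB2GRAY)
# seat/stud by depth
reg=P[130:197,140:200].reshape(-1,3); 
print('strip',np.median(reg[:,2]),np.percentile(reg[:,2],[5,25,50,75,95,99.5]).round(4))
s=reg[reg[:,2]>reg[:,2].max()-.004];print('stud top',s.mean(0).round(4),((s.min(0)+s.max(0))/2).round(4),np.ptp(s,axis=0).round(4),len(s))
s=reg[(reg[:,2]>.058)];
# seat disc: dark inside light plate
c=g[130:197,140:200]; m=(c<70).astype(np.uint8); k,l,st,ce=cv2.connectedComponentsWithStats(m)
for i in range(1,k):
    if st[i,4]>100: 
        print(st[i],ce[i]); 
        cn=max(cv2.findContours((l==i).astype(np.uint8),0,1)[0],key=len); e=cv2.fitEllipse(cn); print(e)
        for zz in(.058,.061,.063): print(zz,ray(z,e[0][0]+140,e[0][1]+130,zz).round(4))
# rim front edge : line of points z>.07
k=[]
for u in range(60,400,10):
    col=P[90:200,u,2]; v=np.where(col>.07)[0].max()+90; k.append(P[v,u])
k=np.array(k); f=np.polyfit(k[:,1],k[:,0],1); print('rim edge x=',f,'yaw deg',-np.degrees(np.arctan(f[0])),k[:,2].mean(), (k[:,0]-np.polyval(f,k[:,1])).std())
E
```

```text
lock ztop 0.0859 top centre [ 0.4937 -0.0991  0.084 ] ext [0.0252 0.0141 0.004 ]
strip 0.05820616152210777 [0.0558 0.0569 0.0582 0.0634 0.0762 0.0805]
stud top [ 0.5591 -0.0359  0.3732] [ 0.5591 -0.0359  0.3732] [0. 0. 0.] 15
[   5   15   50   48 1307] [31.34583015 37.85692425]
((29.812763214111328, 38.94919967651367), (45.61606216430664, 49.35376739501953), 116.26343536376953)
0.058 [0.5063 0.0696 0.058 ]
0.061 [0.5068 0.0686 0.061 ]
0.063 [0.5071 0.068  0.063 ]
rim edge x= [0.06064528 0.53875626] yaw deg -3.4704681324961015 0.1377809617788889 0.019656327738208332
```

Run:
```python
from h import *
z=np.load('w2.npz');P=pts(z['d'],z);P[z['d']==0]=np.nan
reg=P[130:197,140:200].reshape(-1,3); 
s=reg[(reg[:,2]>.077)&(reg[:,2]<.1)];print('stud top',s.mean(0).round(4),((s.min(0)+s.max(0))/2).round(4),np.ptp(s,axis=0).round(4),len(s))
s=reg[(reg[:,2]>.0605)&(reg[:,2]<.066)];print('seat',np.median(s,0).round(4),((s.min(0)+s.max(0))/2).round(4),np.ptp(s,axis=0).round(4),len(s))
h=np.histogram(reg[:,2],bins=np.arange(.05,.09,.001));print(h[0])
s=reg[(reg[:,2]>.070)&(reg[:,2]<.1)];print('stud+balls',((s.min(0)+s.max(0))/2).round(4),np.ptp(s,axis=0).round(4),len(s))
k=[]
for u in range(60,410,6):
    col=P[80:160,u,2]; v=np.where(col>.072)[0].max()+80; k.append(P[v,u])
k=np.array(k)
f=np.polyfit(k[:,1],k[:,0],1); r=k[:,0]-np.polyval(f,k[:,1]); g=abs(r)<.004; f=np.polyfit(k[g,1],k[g,0],1);print(f,np.degrees(np.arctan(f[0])),r.std(),g.sum(),len(g),k[:,2].mean())
q=P[140:200,335:365].reshape(-1,3)
for zz in (.06,.066,.07,.078,.084): pass
print(np.histogram(q[:,2],bins=np.arange(.05,.095,.002))[0])
```

```text
stud top [0.5061 0.0682 0.0788] [0.5062 0.0678 0.0792] [0.0136 0.0143 0.0043] 135
seat [0.5081 0.0658 0.0632] [0.506  0.0687 0.063 ] [0.0448 0.0453 0.005 ] 1359
[  0   0   2  34  57 169 837 846 176  19  17  73 461 650 159   6   1   3
   1   3   6  11  25  58  70 110  76  33  46  41  13   2   0   0   0   0
   0   0   0]
stud+balls [0.5057 0.0683 0.0757] [0.022  0.0215 0.0112] 491
[0.07362641 0.54034121] 4.210884775491262 0.00027628866872866974 59 59 0.07662566365391874
[  1 236 517 123  77 235  23  13  20  16   9  23  14  20  21  51 269 124
   0   0   0   0]
```

drive_tool:
  steps: [0.0335, -0.008, 0, 0, 0, 0.6, 0.5, 0.0335, -0.008, 0, 0, 0, 0, 0.5, 0, 0, 0.035, 0, 0, 0, 0.5, 0, 0, 0.035, 0, 0, 0, 0.5, 0, 0, 0.035, 0, 0, 0, 0.5, 0, 0, 0.025, 0, 0, 0, 0.5, 0, 0, 0, 0, 0, 0, 0.5]

```text
clock: 3.08
eef_pos: [0.4894, -0.101, 0.1685]
tool_rot: [-0.678, 0.735, 0.005, -0.003]
ft_force: [-1.0, 0.0, 0.3]
grip_width: 0.0214
```

Run:
```python
from h import *
z=snap('wrist','w3'); print(z['pos'],Ro.from_quat(z['rot']).as_matrix().round(3),bot.get_obs()['clock'],bot.get_obs()['grip_width'])
gridmeas(z)
```

```text
[ 0.48935806 -0.10102941  0.16852176] [[-0.08  -0.997 -0.011]
 [-0.997  0.08   0.002]
 [-0.002  0.011 -1.   ]] 3.1333 0.021327079652159464
lock ztop 0.0993 top centre [ 0.5014 -0.091   0.0993] ext [0. 0. 0.]
```

View pics/w3.png

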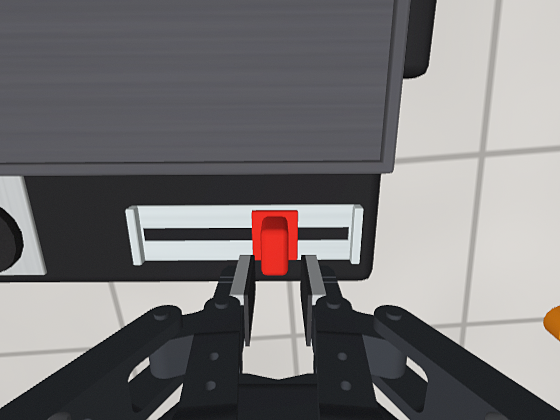

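drive_tool:
  steps: [-0.002, -0.004, 0, 0, 0, 0, 0.38, 0, 0, 0.009, 0, 0, 0, 0.38, 0, 0, 0.009, 0, 0, 0, 0.38, 0, 0, 0.009, 0, 0, 0, 0.38, 0, 0, 0, 0, 0, 0, 0.38, 0, 0, 0, 0, 0, 0, 0.38]

```text
clock: 3.63
eef_pos: [0.4976, -0.0975, 0.1463]
tool_rot: [-0.68, 0.733, 0.001, -0.0]
ft_force: [0.0, 0.2, -0.4]
grip_width: 0.0261
```

Run:
```python
from h import *
z=snap('wrist','w4'); print(z['pos'],Ro.from_quat(z['rot']).as_matrix().round(3),bot.get_obs()['grip_width'],bot.get_obs()['ft_force'])
snap('scene','s4')
```

```text
[ 0.49759077 -0.09745329  0.14633598] [[-0.075 -0.997 -0.001]
 [-0.997  0.075  0.001]
 [-0.001  0.001 -1.   ]] 0.026397730861346263 [ 0.33005756 -0.58195886 -0.22161941]
```

View pics/w4.png

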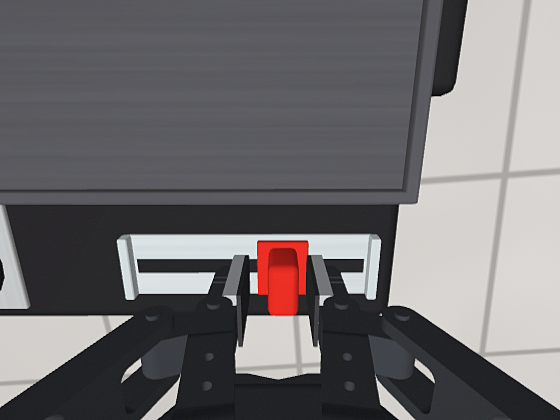

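drive_tool:
  steps: [0.0015, 0.003, 0.005, 0, 0, 0, 0.38, 0, 0, 0, 0, 0, 0, 0.38, 0, 0, 0, 0, 0, 0, 1, 0, 0, 0, 0, 0, 0, 1, 0, 0, 0, 0, 0, 0, 1, 0, 0, 0, 0, 0, 0, 1]

```text
clock: 4.23
eef_pos: [0.4946, -0.099, 0.1419]
tool_rot: [-0.68, 0.733, 0.0, -0.0]
ft_force: [-2.3, -0.4, 1.3]
grip_width: 0.0128
```

drive_tool:
  steps: [-0.006, 0, 0, 0, 0, 0, 1, -0.006, 0, 0, 0, 0, 0, 1, -0.006, 0, 0, 0, 0, 0, 1, -0.006, 0, 0, 0, 0, 0, 1, -0.006, 0, 0, 0, 0, 0, 1, -0.006, 0, 0, 0, 0, 0, 1, 0, 0, 0, 0, 0, 0, 1]

```text
clock: 4.82
eef_pos: [0.4974, -0.0614, 0.1419]
tool_rot: [-0.681, 0.733, 0.001, 0.001]
ft_force: [-4.4, 1.4, 5.1]
grip_width: 0.0124
```

Run:
```python
from h import *
z=snap('wrist','w5'); print(z['pos'],bot.get_obs()['grip_width'],bot.get_obs()['ft_force'])
```

```text
[ 0.49740254 -0.06137015  0.14190592] 0.012484184465402429 [-4.26054217  3.90852493  5.53521806]
```

View pics/w5.png

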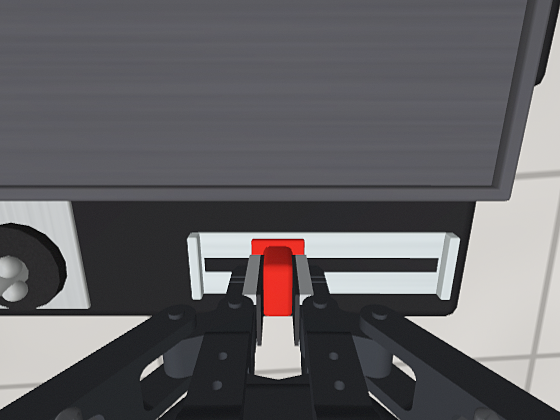

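drive_tool:
  steps: [-0.005, 0, 0, 0, 0, 0, 1, -0.005, 0, 0, 0, 0, 0, 1, -0.005, 0, 0, 0, 0, 0, 1, -0.004, 0, 0, 0, 0, 0, 1, 0, 0, 0, 0, 0, 0, 1]

```text
clock: 5.28
eef_pos: [0.498, -0.0533, 0.1419]
tool_rot: [-0.678, 0.735, -0.008, -0.01]
ft_force: [-7.1, -32.4, 4.2]
grip_width: 0.0125
```

Run:
```python
from h import *
z=snap('wrist','w6'); print(z['pos'],bot.get_obs()['grip_width'],bot.get_obs()['ft_force'])
```

```text
[ 0.49800667 -0.05333734  0.14186308] 0.012534817230191687 [ -8.30214435 -32.01025087   3.48685572]
```

View pics/w6.png

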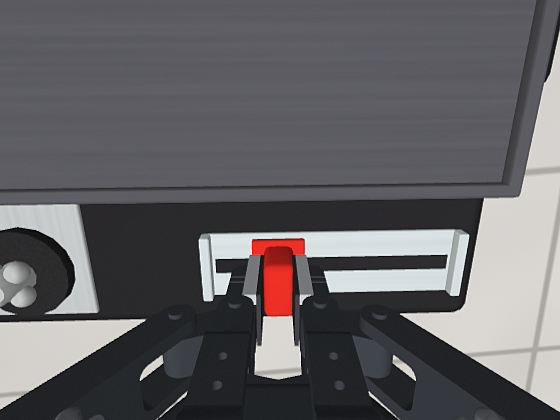

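Run:
```python
from h import *
import math
a=math.radians(4.2); gy=np.array([math.sin(a),math.cos(a)]);gx=np.array([math.cos(a),-math.sin(a)]); stud=np.array([.5061,.0684])
def G(P): return np.stack([(P[...,:2]-stud)@gx-.104,(P[...,:2]-stud)@gy+.060,P[...,2]],-1)
for f,rows,us in (('w2',(165,172,185),range(255,410,6)),('w6',(240,265,290),range(190,480,8))):
    z=np.load(f+'.npz');P=G(pts(z['d'],z))
    for v in rows:
        print(f,v,[(u,int(P[v,u,1]*1000),round(P[v,u,2]*1000)) for u in us])
    p=z['p'];hsv=cv2.cvtColor(p,cv2.COLOR_RGB2HSV);H,S,V=[hsv[...,i].astype(int) for i in range(3)]
    r=((H<5)|(H>175))&(S>180)&(V>100)&(z['d']>0);q=P[r]
    for lo,hi in((.055,.066),(.0665,.08),(.081,.09)):
        t=q[(q[:,2]>lo)&(q[:,2]<hi)]
        if len(t): print(lo,np.percentile(t,[1,50,99],axis=0).round(4).tolist())
```

```text
w2 165 [(255, -19, 54), (261, -24, 55), (267, -30, 62), (273, -36, 55), (279, -42, 56), (285, -47, 56), (291, -53, 56), (297, -59, 57), (303, -64, 56), (309, -70, 56), (315, -76, 58), (321, -81, 56), (327, -87, 56), (333, -93, 58), (339, -98, 60), (345, -100, 75), (351, -104, 85), (357, -109, 83), (363, -120, 61), (369, -127, 56), (375, -133, 56), (381, -138, 56), (387, -144, 56), (393, -150, 56), (399, -154, 61), (405, -162, 54)]
w2 172 [(255, -19, 55), (261, -24, 54), (267, -30, 63), (273, -36, 57), (279, -42, 56), (285, -47, 58), (291, -53, 57), (297, -59, 57), (303, -65, 57), (309, -70, 56), (315, -76, 57), (321, -82, 57), (327, -87, 58), (333, -93, 56), (339, -98, 61), (345, -101, 75), (351, -104, 83), (357, -110, 83), (363, -122, 56), (369, -127, 57), (375, -133, 57), (381, -139, 55), (387, -145, 56), (393, -151, 56), (399, -154, 64), (405, -163, 54)]
w2 185 [(255, -18, 53), (261, -24, 53), (267, -30, 61), (273, -36, 57), (279, -42, 55), (285, -48, 58), (291, -53, 57), (297, -59, 57), (303, -65, 57), (309, -71, 58), (315, -77, 56), (321, -82, 57), (327, -88, 56), (333, -94, 57)
[... 1906 characters left out ...]
 85), (286, -66, 84), (294, -69, 101), (302, -71, 103), (310, -74, 103), (318, -78, 96), (326, -60, 211), (334, -93, 57), (342, -97, 56), (350, -101, 56), (358, -106, 56), (366, -110, 56), (374, -114, 57), (382, -118, 57), (390, -122, 57), (398, -127, 56), (406, -131, 56), (414, -135, 56), (422, -140, 56), (430, -144, 56), (438, -149, 54), (446, -151, 59), (454, -153, 62), (462, -163, 53), (470, -204, -1), (478, -210, -1)]
0.055 [[-0.0962, -0.0763, 0.0581], [-0.0914, -0.0637, 0.0607], [-0.0889, -0.0515, 0.0655]]
0.0665 [[-0.0935, -0.0699, 0.0668], [-0.0915, -0.0636, 0.0738], [-0.0907, -0.0575, 0.0798]]
0.081 [[-0.1152, -0.0695, 0.0812], [-0.1022, -0.0635, 0.0835], [-0.0914, -0.0575, 0.0849]]
```

drive_tool:
  steps: [-0.004, 0.001, 0, 0, 0, 0, 1, 0, 0, 0, 0, 0, 0, 1]

```text
clock: 5.5
eef_pos: [0.4979, -0.0526, 0.1419]
tool_rot: [-0.677, 0.736, -0.011, -0.012]
ft_force: [-5.3, -43.6, 0.7]
grip_width: 0.0124
```

drive_tool:
  steps: [0.004, 0, 0, 0, 0, 0, 1, 0.004, 0, 0, 0, 0, 0, 1, 0, 0, 0, 0, 0, 0, 1, 0, 0, 0, 0, 0, 0, 0.3, 0, 0, 0, 0, 0, 0, 0.3, 0, 0, 0, 0, 0, 0, 0.3]

```text
clock: 6.0
eef_pos: [0.4989, -0.0482, 0.1419]
tool_rot: [-0.68, 0.733, -0.0, 0.001]
ft_force: [0.1, -1.8, -1.6]
grip_width: 0.0301
```

Run:
```python
from h import *
z=snap('wrist','w7'); o=bot.get_obs();print(z['pos'],o['grip_width'],o['ft_force'],Ro.from_quat(z['rot']).as_matrix().round(3))
```

```text
[ 0.49885564 -0.04815548  0.14191253] 0.02981552330987576 [ 1.72913907 -1.98510358 -0.8782679 ] [[-0.075 -0.997  0.002]
 [-0.997  0.075  0.001]
 [-0.001 -0.002 -1.   ]]
```

View pics/w7.png

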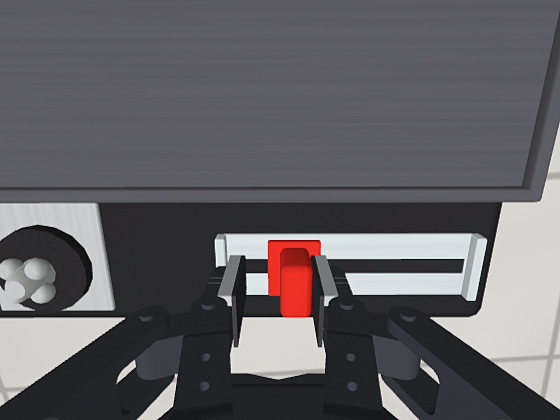

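drive_tool:
  steps: [-0.003, 0, 0, 0, 0, 0, 0.3, -0.003, 0, 0, 0, 0, 0, 0.3, -0.003, 0, 0, 0, 0, 0, 0.3, 0, 0, 0, 0, 0, 0, 0.3, 0, 0, 0, 0, 0, 0, 0.3]

```text
clock: 6.47
eef_pos: [0.499, -0.046, 0.1418]
tool_rot: [-0.678, 0.735, -0.007, -0.006]
ft_force: [-0.1, -26.7, -4.5]
grip_width: 0.0296
```

Run:
```python
from h import *
import math
z=snap('wrist','w8'); o=bot.get_obs();print(z['pos'],o['grip_width'],o['ft_force'])
a=math.radians(4.2); gy=np.array([math.sin(a),math.cos(a)]);gx=np.array([math.cos(a),-math.sin(a)]); stud=np.array([.5061,.0684])
def G(P): return np.stack([(P[...,:2]-stud)@gx-.104,(P[...,:2]-stud)@gy+.060,P[...,2]],-1)
for f in('w6','w7','w8'):
    z=np.load(f+'.npz');P=G(pts(z['d'],z));hsv=cv2.cvtColor(z['p'],cv2.COLOR_RGB2HSV);H,S,V=[hsv[...,i].astype(int) for i in range(3)]
    r=((H<5)|(H>175))&(S>180)&(V>100)&(z['d']>0);q=P[r];t=q[(q[:,2]>.081)&(q[:,2]<.09)];print(f,np.percentile(t,[1,50,99],axis=0).round(4).tolist(), P[206 if f!='w7' else 206,:,:].shape)
```

```text
[ 0.49902854 -0.04595325  0.14181463] 0.02976557937194939 [  0.27292669 -26.16427107  -2.68775727]
w6 [[-0.1152, -0.0695, 0.0812], [-0.1022, -0.0635, 0.0835], [-0.0914, -0.0575, 0.0849]] (560, 3)
w7 [[-0.1152, -0.0709, 0.0811], [-0.1024, -0.0643, 0.0834], [-0.0914, -0.0575, 0.0849]] (560, 3)
w8 [[-0.1153, -0.0702, 0.0811], [-0.1024, -0.0638, 0.0835], [-0.0914, -0.0574, 0.085]] (560, 3)
```

View pics/w8.png

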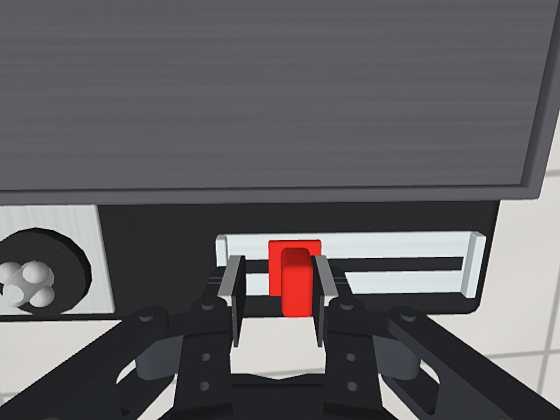

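drive_tool:
  steps: [0.008, 0, 0, 0, 0, 0, 0.3, 0.003, 0, -0.02, 0, 0, 0, 0.1, 0, 0, -0.035, 0, 0, 0, 0.1, 0, 0, -0.035, 0, 0, 0, 0.1, 0.035, 0.003, 0, 0, 0, 0, 0.1, 0.035, 0.003, 0, 0, 0, 0, 0.1, 0.035, 0.003, 0, 0, 0, 0, 0.1, 0.035, 0.003, 0, 0, 0, 0, 0.1]

```text
clock: 7.18
eef_pos: [0.4758, -0.1891, 0.2325]
tool_rot: [-0.681, 0.732, -0.001, 0.001]
ft_force: [-0.7, -0.3, 0.1]
grip_width: 0.0388
```

drive_tool:
  steps: [0.035, 0.004, 0, 0, 0, 0, 0.1, 0.035, 0.004, 0, 0, 0, 0, 0.1, 0.035, 0.004, 0, 0, 0, 0, 0.1, 0.035, 0.004, 0, 0, 0, 0, 0.1, 0.035, 0.004, 0, 0, 0, 0, 0.1, 0, 0, 0, 0, 0, 0, 0.1, 0, 0, 0, 0, 0, 0, 0.1]

```text
clock: 7.77
eef_pos: [0.4422, -0.363, 0.2314]
tool_rot: [-0.679, 0.734, 0.0, 0.001]
ft_force: [-0.6, 0.1, 0.7]
grip_width: 0.0386
```

Run:
```python
from h import *
z=snap('wrist','w9'); o=bot.get_obs();print(z['pos'],o['clock'],o['grip_width'],o['ft_force'],Ro.from_quat(z['rot']).as_matrix().round(3))
capmeas(z); print(totool([.4425,-.3704,.1]))
```

```text
[ 0.44222212 -0.362976    0.2313805 ] 7.8167 0.0384730394070894 [ 0.09028993 -0.24760227  0.80361703] [[-0.077 -0.997  0.001]
 [-0.997  0.077  0.001]
 [-0.001 -0.001 -1.   ]]
[ 238   51   71   75 4106] [273.   88.3] ztop 0.0615 knob top centre [ 0.5292 -0.3662  0.0606] [ 0.5293 -0.366   0.0604] ext [0.0282 0.0286 0.0042]
   shoulder [ 0.5296 -0.3659  0.0337] ext [0.0523 0.0526 0.0044]
[ 264  170   46   49 1718] [286.5 194.4] ztop 0.0453 knob top centre [ 0.4425 -0.3703  0.0442] [ 0.4427 -0.3704  0.0442] ext [0.0208 0.0208 0.0039]
   shoulder [ 0.4427 -0.3703  0.0253] ext [0.0383 0.0385 0.0058]
[233 247  27  35 690] [246.6 263.2] ztop 0.0323 knob top centre [ 0.3767 -0.3271  0.0315] [ 0.3769 -0.3269  0.0312] ext [0.0142 0.0131 0.0037]
   shoulder [ 0.3773 -0.3296  0.0181] ext [0.0254 0.021  0.0058]
[ 0.00892146 -0.00071608  0.13138198]
```

View pics/w9.png

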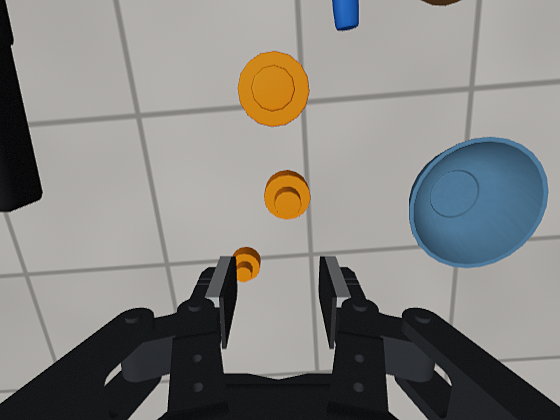

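drive_tool:
  steps: [0.0075, -0.0005, 0.02, 0, 0, 0, 0.1, 0, 0, 0.03, 0, 0, 0, 0.1, 0, 0, 0.03, 0, 0, 0, 0.1, 0, 0, 0.03, 0, 0, 0, 0.1, 0, 0, 0, 0, 0, 0, 0.1, 0, 0, 0, 0, 0, 0, 0.1]

```text
clock: 8.32
eef_pos: [0.4418, -0.3667, 0.1204]
tool_rot: [-0.681, 0.732, 0.003, 0.0]
ft_force: [-0.9, -0.2, 0.5]
grip_width: 0.0384
```

Run:
```python
from h import *
z=snap('wrist','w10'); o=bot.get_obs();print(z['pos'],o['clock'],o['grip_width'],o['ft_force'],Ro.from_quat(z['rot']).as_matrix().round(4))
```

```text
[ 0.44176196 -0.36673772  0.12044469] 8.3667 0.03862974879615078 [ 0.12260867 -0.09949439  1.22026886] [[-0.0725 -0.9974 -0.0033]
 [-0.9974  0.0725  0.0041]
 [-0.0039  0.0036 -1.    ]]
```

View pics/w10.png

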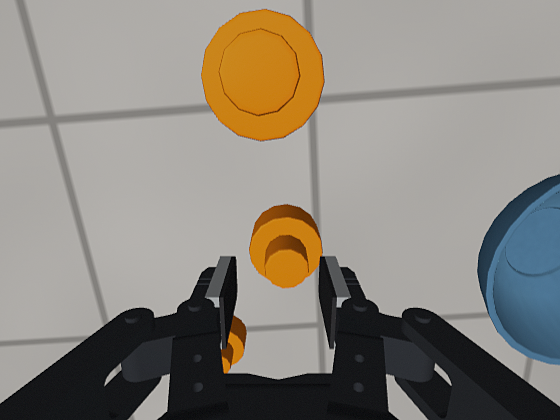

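drive_tool:
  steps: [0.0035, -0.001, 0, 0, 0, 0, 0.1, 0, 0, 0.01, 0, 0, 0, 0.1, 0, 0, 0.011, 0, 0, 0, 0.1, 0, 0, 0, 0, 0, 0, 0.1, 0, 0, 0, 0, 0, 0, 0.1]

```text
clock: 8.78
eef_pos: [0.4422, -0.3723, 0.0999]
tool_rot: [-0.68, 0.733, 0.001, 0.0]
ft_force: [-0.5, 0.2, -0.1]
grip_width: 0.0384
```

Run:
```python
from h import *
z=snap('wrist','w11'); o=bot.get_obs();print(z['pos'],o['clock'],o['grip_width'],o['ft_force'],Ro.from_quat(z['rot']).as_matrix().round(4))
```

```text
[ 0.44217356 -0.37233913  0.09986278] 8.8333 0.038460592269493776 [-0.2220752  -1.17295854 -0.31732943] [[-0.0752 -0.9972 -0.0015]
 [-0.9972  0.0752  0.002 ]
 [-0.0019  0.0016 -1.    ]]
```

View pics/w11.png

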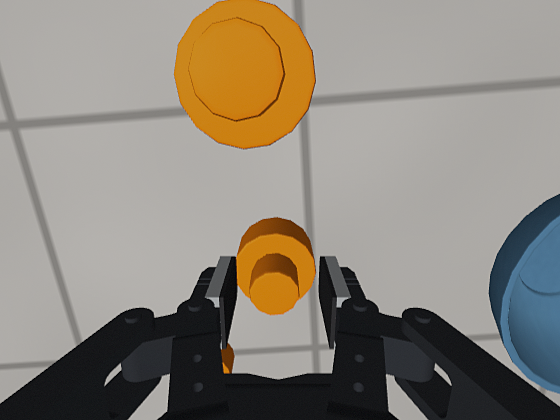

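drive_tool:
  steps: [-0.0015, 0, 0, 0, 0, 0, 0.1, 0, 0, 0, 0, 0, 0, 1, 0, 0, 0, 0, 0, 0, 1, 0, 0, 0, 0, 0, 0, 1, 0, 0, 0, 0, 0, 0, 1, 0, 0, 0, 0, 0, 0, 1]

```text
clock: 9.33
eef_pos: [0.4432, -0.3714, 0.1012]
tool_rot: [-0.68, 0.733, -0.0, 0.0]
ft_force: [-0.1, 0.5, 3.4]
grip_width: 0.0196
```

Run:
```python
from h import *
z=snap('wrist','w12'); o=bot.get_obs();print(z['pos'],o['clock'],o['grip_width'],o['ft_force'],Ro.from_quat(z['rot']).as_matrix().round(4))
s=snap('side','sd12');p=s['p'][270:400,230:400];cv2.imwrite('pics/sd12c.png',cv2.resize(p,None,fx=4,fy=4,interpolation=cv2.INTER_CUBIC)[:,:,::-1])
```

```text
[ 0.44318792 -0.37141633  0.10117631] 9.3833 0.019560481458862966 [-0.47464627  0.93170717  3.70275708] [[-7.490e-02 -9.972e-01  8.000e-04]
 [-9.972e-01  7.490e-02  2.000e-04]
 [-3.000e-04 -8.000e-04 -1.000e+00]]
```

View pics/w12.png

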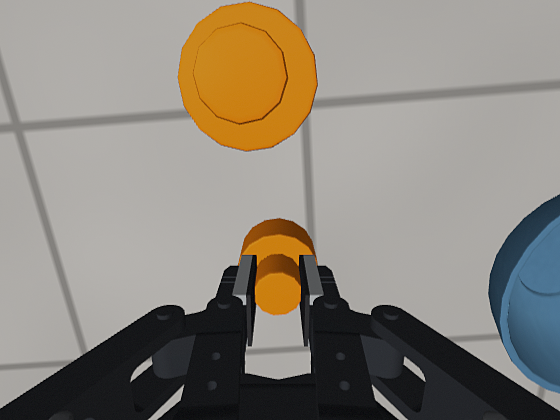

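View pics/sd12c.png

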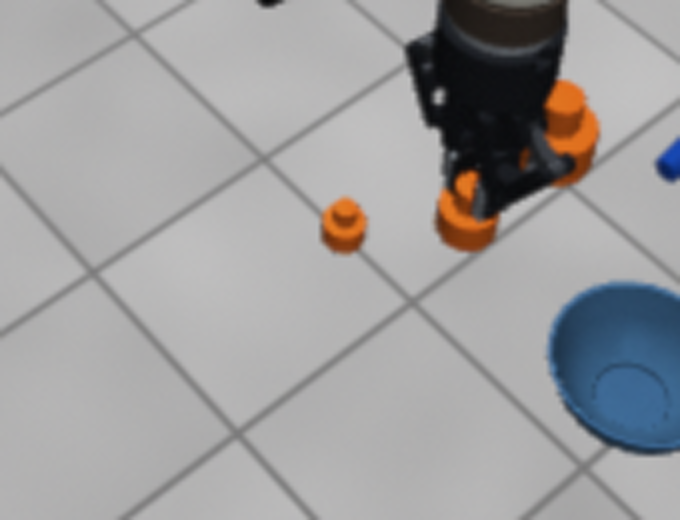

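drive_tool:
  steps: [0, 0, -0.02, 0, 0, 0, 1, 0, 0, -0.03, 0, 0, 0, 1, 0, 0, -0.03, 0, 0, 0, 1, 0, 0, -0.03, 0, 0, 0, 1, -0.02, -0.002, 0, 0, 0, 0, 1, -0.034, -0.002, 0, 0, 0, 0, 1, -0.034, -0.002, 0, 0, 0, 0, 1, -0.034, -0.002, 0, 0, 0, 0, 1]

```text
clock: 10.1
eef_pos: [0.4597, -0.2494, 0.2104]
tool_rot: [-0.68, 0.734, 0.0, 0.0]
ft_force: [0.6, 0.6, -0.6]
grip_width: 0.0196
```

drive_tool:
  steps: [-0.034, -0.002, 0, 0, 0, 0, 1, -0.034, -0.002, 0, 0, 0, 0, 1, -0.034, -0.002, 0, 0, 0, 0, 1, -0.034, -0.002, 0, 0, 0, 0, 1, -0.034, -0.002, 0, 0, 0, 0, 1, -0.034, -0.002, 0, 0, 0, 0, 1, -0.034, -0.002, 0, 0, 0, 0, 1, -0.034, -0.002, 0, 0, 0, 0, 1]

```text
clock: 10.77
eef_pos: [0.4942, -0.0091, 0.2108]
tool_rot: [-0.697, 0.717, 0.009, 0.009]
ft_force: [0.4, -0.8, -0.5]
grip_width: 0.0192
```

drive_tool:
  steps: [-0.034, -0.003, 0, 0, 0, 0, 1, -0.02, -0.003, 0, 0, 0, 0, 1, 0, 0, 0, 0, 0, 0, 1, 0, 0, 0, 0, 0, 0, 1, 0, 0, 0, 0, 0, 0, 1]

```text
clock: 11.18
eef_pos: [0.5016, 0.012, 0.2126]
tool_rot: [0.708, -0.706, -0.017, -0.016]
ft_force: [-0.6, -0.4, -0.3]
grip_width: 0.0193
```

Run:
```python
from h import *
z=snap('wrist','w13'); o=bot.get_obs();print(z['pos'],o['clock'],o['grip_width'],o['ft_force'],Ro.from_quat(z['rot']).as_matrix().round(4))
```

```text
[0.50163001 0.01197313 0.2126448 ] 11.2333 0.01924779510156678 [-0.96692577 -0.15327282 -1.31081821] [[ 0.0036 -1.     -0.0011]
 [-0.9989 -0.0036  0.0461]
 [-0.0461  0.001  -0.9989]]
```

View pics/w13.png

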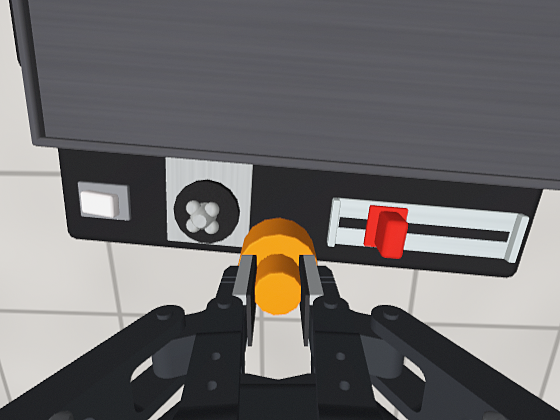

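Run:
```python
from h import *
print(bot.get_obs()['joint_pos'].round(3))
```

```text
[ 2.000e-03  3.040e-01 -1.560e-01  1.112e+00  4.600e-02  3.141e+00]
```

drive_tool:
  steps: [0, 0, 0, 0, 0, -7, 1, 0, 0, 0, 0, 0, -7, 1, 0, 0, 0, 0, 0, -7, 1, 0, 0, 0, 0, 0, -7, 1, 0, 0, 0, 0, 0, 0, 1, 0, 0, 0, 0, 0, 0, 1]

```text
clock: 11.73
eef_pos: [0.5016, 0.0122, 0.2128]
tool_rot: [0.857, -0.515, -0.012, -0.02]
ft_force: [1.2, 0.7, -0.5]
grip_width: 0.0196
```

Run:
```python
from h import *
o=bot.get_obs();R=Ro.from_quat(o['tool_rot']);print(o['joint_pos'].round(3),o['eef_pos'],R.as_matrix().round(4))
# rotation (tool frame) needed to make z straight down
z=R.as_matrix()[:,2]; w=np.cross(z,[0,0,-1]); print('tilt fix deg tool',np.degrees(R.inv().apply(w)).round(2)); print(totool([.5061,.0684,.2126]).round(4))
```

```text
[ 0.003  0.304 -0.156  1.111  0.047  2.655] [0.50157269 0.01215693 0.2128017 ] [[ 4.701e-01 -8.826e-01 -8.000e-04]
 [-8.816e-01 -4.696e-01  4.650e-02]
 [-4.140e-02 -2.120e-02 -9.989e-01]]
tilt fix deg tool [-1.21  2.37  0.  ]
[-0.0474 -0.0304  0.0028]
```

drive_tool:
  steps: [0, 0, 0, -1.2, 2.4, 0, 1, -0.024, -0.015, 0, 0, 0, 0, 1, -0.0235, -0.0155, 0, 0, 0, 0, 1, 0, 0, 0, 0, 0, 0, 1, 0, 0, 0, 0, 0, 0, 1, 0, 0, 0, 0, 0, 0, 1]

```text
clock: 12.23
eef_pos: [0.5059, 0.0688, 0.2127]
tool_rot: [0.858, -0.513, 0.0, 0.0]
ft_force: [-0.7, -0.5, -0.4]
grip_width: 0.0199
```

Run:
```python
from h import *
z=snap('wrist','w14');o=bot.get_obs();R=Ro.from_quat(o['tool_rot']);print(o['joint_pos'].round(3),o['eef_pos'],R.as_matrix().round(4))
zz=R.as_matrix()[:,2]; w=np.cross(zz,[0,0,-1]); print('tilt fix deg tool',np.degrees(R.inv().apply(w)).round(2)); print(totool([.5061,.0684,.2126]).round(4))
```

```text
[ 1.350e-01  3.190e-01 -1.330e-01  1.118e+00 -1.000e-03  2.784e+00] [0.5058664  0.06852292 0.21272118] [[ 4.724e-01 -8.814e-01  3.000e-04]
 [-8.814e-01 -4.724e-01 -6.000e-04]
 [ 7.000e-04 -0.000e+00 -1.000e+00]]
tilt fix deg tool [-0.   -0.04  0.  ]
[ 0.0002 -0.0001  0.0001]
```

View pics/w14.png

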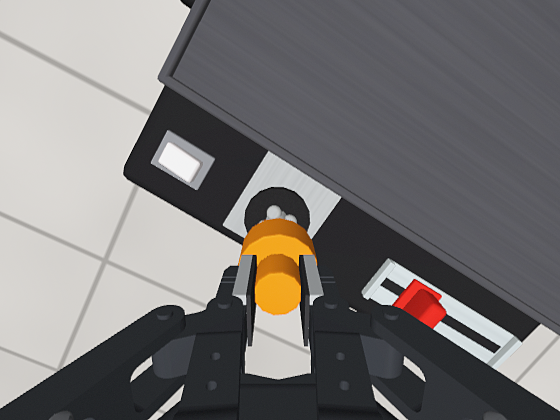

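Run:
```python
from h import *
z=np.load('w14.npz');P=pts(z['d'],z);p=z['p'];hsv=cv2.cvtColor(p,cv2.COLOR_RGB2HSV);H,S,V=[hsv[...,i].astype(int) for i in range(3)]
m=(H>=5)&(H<22)&(S>150)&(V>90)&(z['d']>0)
q=P[m];h=np.histogram(q[:,2],bins=np.arange(.1,.17,.003));print(h[0],h[1][0])
zt=np.percentile(q[:,2],97)
t=q[abs(q[:,2]-zt)<.004]; print('knob top',zt,((t.min(0)+t.max(0))/2).round(4),t.mean(0).round(4),np.ptp(t,axis=0).round(4))
n=np.linalg.lstsq(np.c_[t[:,:2],np.ones(len(t))],t[:,2],rcond=None)[0];print('slope',n[:2])
k,l,s,c=cv2.connectedComponentsWithStats(m.astype(np.uint8)); print(s[1:4])
# axis in tool frame: contour ellipse of knob top
sh=q[(q[:,2]<zt-.017)&(q[:,2]>zt-.024)]; print('shoulder visible',np.percentile(sh,[1,50,99],axis=0).round(4).tolist())
# knob top columns
mm=(m&(abs(P[...,2]-zt)<.004)).astype(np.uint8); cn=max(cv2.findContours(mm,0,1)[0],key=len);e=cv2.minEnclosingCircle(cn);print(e,ray(z,*e[0],zt).round(4))
# skirt outer edges columns at widest
reg=P[180:222,240:315].reshape(-1,3);s=reg[(reg[:,2]>.07)&(reg[:,2]<.085)];print('stud',s.mean(0),len(s),np.ptp(s,axis=0))
```

```text
[   0    0    0    5   92  118  133  133  140  142  160  914  454  121
  114  131  133  155 1623   19    0    0    0] 0.1
knob top 0.15645493281730047 [0.5058 0.0683 0.1551] [0.5065 0.0687 0.1556] [0.0213 0.0212 0.0054]
slope [-0.03520178 -0.01743045]
[[ 238  218   79   97 4603]]
shoulder visible [[0.5045, 0.0588, 0.1326], [0.5171, 0.0752, 0.1357], [0.5248, 0.0873, 0.1392]]
((277.5, 292.0), 24.622243881225586) [0.5068 0.0689 0.1565]
stud [0.51352968 0.07198966 0.07411369] 245 [0.01425681 0.02057102 0.00711678]
```

drive_tool:
  steps: [0, 0, 0.012, 0, 0, 0, 1, 0, 0, 0.012, 0, 0, 0, 1, 0, 0, 0.007, 0, 0, 0, 1, 0, 0, 0, 0, 0, 0, 1, 0, 0, 0, 0, 0, 0, 1, 0, 0, 0, 0, 0, 0, 1]

```text
clock: 12.78
eef_pos: [0.5064, 0.0688, 0.1823]
tool_rot: [0.858, -0.513, 0.001, -0.0]
ft_force: [0.2, -0.2, 0.2]
grip_width: 0.0199
```

Run:
```python
from h import *
z=snap('wrist','w15');o=bot.get_obs();R=Ro.from_quat(o['tool_rot']);print(o['eef_pos'],R.as_matrix()[:,2].round(4),o['ft_force'])
```

```text
[0.50651148 0.0689951  0.18248324] [ 1.9e-03  1.0e-04 -1.0e+00] [ 0.86551312  0.35610009 -0.1370171 ]
```

View pics/w15.png

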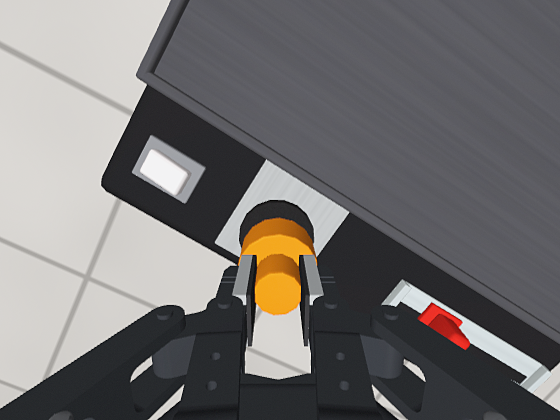

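drive_tool:
  steps: [0, 0, 0.003, 0, 0, 0, 1, 0, 0, 0.003, 0, 0, 0, 1, 0, 0, 0.002, 0, 0, 0, 1, 0, 0, 0, 0, 0, 0, 1, 0, 0, 0, 0, 0, 0, 1]

```text
clock: 13.25
eef_pos: [0.5069, 0.0695, 0.1753]
tool_rot: [0.859, -0.513, 0.001, -0.001]
ft_force: [-0.7, -0.5, 7.5]
grip_width: 0.0195
```

drive_tool:
  steps: [0, 0, 0.002, 0, 0, 0, 1, 0, 0, 0.002, 0, 0, 0, 1, 0, 0, 0, 0, 0, 0, 1]

```text
clock: 13.5
eef_pos: [0.5065, 0.0694, 0.1707]
tool_rot: [0.859, -0.513, 0.001, -0.001]
ft_force: [0.6, 0.2, 0.2]
grip_width: 0.0192
```

drive_tool:
  steps: [0, 0, 0.002, 0, 0, 0, 1, 0, 0, 0.002, 0, 0, 0, 1, 0, 0, 0, 0, 0, 0, 1]

```text
clock: 13.75
eef_pos: [0.5058, 0.0693, 0.165]
tool_rot: [0.859, -0.513, -0.0, 0.0]
ft_force: [-0.4, 0.8, -0.9]
grip_width: 0.0195
```

drive_tool:
  steps: [0, 0, 0.002, 0, 0, 0, 1, 0, 0, 0.002, 0, 0, 0, 1, 0, 0, 0, 0, 0, 0, 1, 0, 0, 0, 0, 0, 0, 1]

```text
clock: 14.08
eef_pos: [0.506, 0.0693, 0.1628]
tool_rot: [0.859, -0.513, 0.0, -0.0]
ft_force: [-4.4, 0.4, 8.4]
grip_width: 0.0199
```

drive_tool:
  steps: [0, 0, 0, 0, 0, 0, 1, 0, 0, 0, 0, 0, 0, 1, 0, 0, 0, 0, 0, 0, 1, 0, 0, 0, 0, 0, 0, 1]

```text
clock: 14.42
eef_pos: [0.506, 0.0693, 0.1628]
tool_rot: [0.859, -0.513, 0.0, -0.0]
ft_force: [-2.7, 0.8, 7.8]
grip_width: 0.0196
```

Run:
```python
from h import *
for i in range(2):
    z=snap('wrist','w16');o=bot.get_obs();R=Ro.from_quat(o['tool_rot']);print(o['clock'],o['eef_pos'],R.as_matrix()[:,2].round(4),o['ft_force'])
P=pts(z['d'],z);p=z['p'];hsv=cv2.cvtColor(p,cv2.COLOR_RGB2HSV);H,S,V=[hsv[...,i].astype(int) for i in range(3)]
m=(H>=5)&(H<22)&(S>150)&(V>90)&(z['d']>0)
q=P[m];zt=np.percentile(q[:,2],97)
t=q[abs(q[:,2]-zt)<.004]; print('knob top',zt,((t.min(0)+t.max(0))/2).round(4),t.mean(0).round(4))
r=((H<4)|(H>175))&(S>180)&(V>100)&(z['d']>0);q=P[r];t=q[(q[:,2]>.081)&(q[:,2]<.09)]
a=np.radians(4.2); print('lock gy',np.percentile((t[:,:2]-[.5061,.0684])@[np.sin(a),np.cos(a)]+.06,[1,50,99]))
s=snap('scene','s16');cv2.imwrite('pics/s16c.png',cv2.resize(s['p'][130:290,180:340],None,fx=3.7,fy=3.7,interpolation=cv2.INTER_CUBIC)[:,:,::-1])
d=cv2.absdiff(np.load('scene0.npz')['p'],s['p']).max(2);d[:,180:345]=0
print('bystander change px (>60) centroid:',[(st.tolist()) for st in cv2.connectedComponentsWithStats((d>60).astype(np.uint8))[2][1:] if st[4]>8])
```

```text
14.4667 [0.50594862 0.0692869  0.1628371 ] [ 1.1e-03  2.0e-04 -1.0e+00] [-3.45209564  0.39102778  8.50626203]
14.5167 [0.50594734 0.06927638 0.1628188 ] [ 1.1e-03  2.0e-04 -1.0e+00] [-3.48195911  0.14791758  8.58314413]
knob top 0.10669903344080062 [0.5063 0.0686 0.1052] [0.5066 0.0691 0.1058]
lock gy [-0.06822739 -0.06385099 -0.05847667]
bystander change px (>60) centroid: [[170, 0, 7, 3, 11], [158, 3, 22, 36, 282], [345, 17, 26, 56, 1044], [174, 154, 6, 14, 66]]
```

View pics/w16.png

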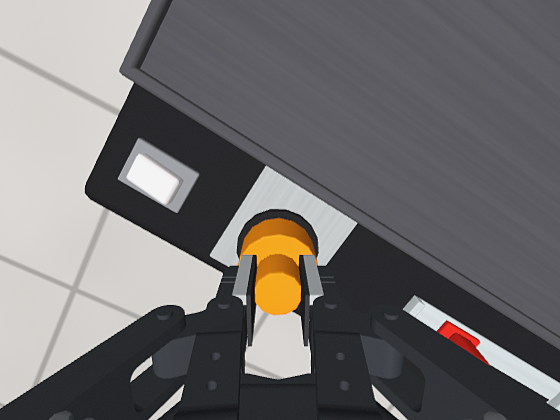

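View pics/s16c.png

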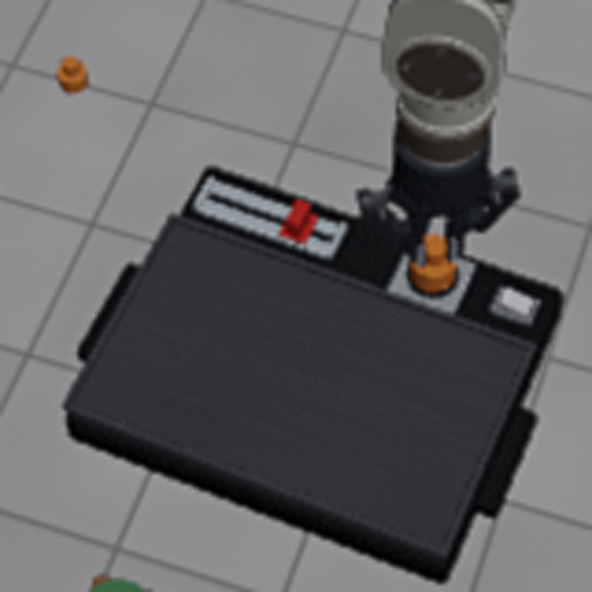

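Run:
```python
from h import *
print(job_done()); print(bot.get_obs()['ft_force'])
```

```text
the job is handed in; nothing more can be done
None
the job is handed in; nothing more can be done
```

I slid the red lock to its stop, clicked the middle-sized orange cap onto the stud, and handed in while still holding it pressed down on the seat. No verdict was reported.

- **Lock:** It moved about 44–46 mm and then stopped hard. I pushed it twice, first gripping the tab (44 N) and then with one finger from behind (27 N), and it didn't move further. In the pictures some empty track is left beyond the lock. I judged it to be at the end stop from the force, because its joint value can't be read. It was still in the same place at the end.
- **Cap:** The force rose to about 7.5 N with the cap 11 mm above the seat, fell to about 0 N at the click, and rose again on the seat. At the last check:

| Check | Value |
|---|---|
| Upward push at the wrist | steady 8.5 N |
| Sideways force | about 3.5 N |
| Cap centre above the seat face | about 21 mm |
| Cap centre off the stud's axis | under 1 mm |
| Tool tilt | about 0.001 rad |

- **Surroundings:** The switch looks unchanged and off. Comparing the scene pictures outside the griddle area, the only differences were the arm and the cap I took; the area around the griddle was left out of that comparison.
- **Mishap on the way:** While I was carrying the cap to the stud, the last joint ran to its range limit (it read 3.141 rad against 3.14). The tool turned slightly, so I turned it back about 28°, straightened it and carried on. I don't know whether that tiny overrun counts as passing the range.

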